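Set the slide carriage to the scribed line and lock it

ROBOT

A 6-joint arm with a two-finger parallel gripper is mounted at the origin on the work surface. World frame = base frame: x ahead of the robot, y to its left, z up, the work surface at z = 0. Lengths are in m, angles in rad, forces in N, time in s.
With the tool pointing down it reaches from about 0.325 to 0.75 m from the base axis. Payload 7.6 kg.
Tool frame: the origin (TCP) lies midway between the tips of the shut fingers; the grasp point (between the pads) lies 19 mm behind it; x points along the fingers, z is the direction in which the jaws open and shut, and the axes are right-handed (so a half turn about x gives the same grasp; the last joint's range is limited). The gripper opens to 85 mm and grips with 20 to 120 N. Pads are 22 mm wide; open, the fingers measure 114 mm over their backs; the gripper's body (76 mm by 85 mm) begins 54 mm behind the grasp point. The pads swing forward as they close: fully open they stand 13 mm farther back than shut.
Start: joints at [-1.332, 0.052, 1.401, -0, 1.689, -0.07], TCP at [0.16, -0.5, 0.231] pointing down, gripper open.
Joint ranges: [-2.9, 2.9], [-0.91, 2.17], [0.12, 2.37], [-1.06, 4.2], [0.26, 2.73], [-2.93, 2.93]. Speed limits (rad/s): [2.57, 2.57, 3.01, 3.14, 3.14, 3.14].

INTERFACE

Orientations are given as a unit quaternion [x, y, z, w].
In Python, from bench import observe, get_image, sign_off, outline_of, landmark_of gives the robot as it stands.
- The arm moves only by the tool drive_tool, never from a script. Its argument "rows" is a list of rows, each an object of numbers: "wx", "wy", "wz": the turn, a rotation vector about the tool's x, y, z in rad; "dx", "dy", "dz": the shift along the tool's x, y, z in cm; "grip": the finger opening in cm, from 0 to 8.54. A call has 1 to 20 rows; each row is the pose to reach, as a shift and turn from the pose commanded when the call began, along the tool's axes at that moment; what a row does not reach only later rows make up. A row lasts 1/10 s, in which the tool goes at most 50 mm and 8.59 degrees, less where a joint would pass 70% of its speed; a pose out of reach is approached as far as the arm can. A call with a gripper value outside its range is refused whole. The fingers move at their own pace and stop on an object; the grip force is fixed at half the most. Time passes only in rows, so rows that repeat a pose let the fingers close. It gives the time, the measured TCP pose, the force and the opening at its end, in the units of the state.
- observe(): the state, without advancing time (a new reading comes with each control period).
- get_image(name): name is "scene" or "top" or "wrist"; returns a dict with "pixels" (384x512x3 uint8, red, green, blue), "depth" (384x512 float32, m along the optical axis (not along the pixel's ray), 0 where there is no reading), "K" (3x3 intrinsics, pixels), "R" (3x3) and "t" (3): a world point X has camera coordinates R X + t. Camera axes: x right, y down, z forward; pixel columns grow to the right and rows downward; lengths in m; the calibration is good to about 2 mm. A picture is of the moment at which its call begins.
- sign_off(): hands the job in, once; it reports no verdict.
Trained networks look in the newest picture that a camera, given by its name, has taken for a name from the list of things; names that differ only in an ending like _2 or _b are one class to them, and where a whole thing is asked for, a point or a joint stands for the part that bears it (a point fixed in the world has none). Each returns a list of dicts, best first, with "score" (0 to 1); they miss things now and then, are a little off and sometimes report something else, mostly with a low value. They report only what shows in the picture. A call takes as long as a camera call. They do not tell look-alikes from the thing itself.
- outline_of(camera, query): "mask" (384x512 bool, what is visible of it).
- landmark_of(camera, query): "position" ([x, y, z] in m, in world coordinates, good to about 4 mm: a listed point, or the origin of a listed thing).
The state is a dict: "time": time; "q": joint angles; "joint_vel": joint speeds; "tau": joint torques, N m; "tool_pos": TCP position; "orientation": TCP orientation; "ft_force": force on the tool from outside, world axes, zero at the start; "moment": the same for the moment, N m; "gripper_width": finger opening in m.
Only numpy, scipy, OpenCV 4.12 (cv2) and the standard library are available. Lean on these libraries where they do the work, as an engineer would, in place of code of your own. Each camera call takes 0.05 s, during which the arm holds its last target. There are 200 camera calls.

TASK

On the microscope bench, push the white carriage along its rail until its red-edged end meets the black line scribed on the yellow plate, within 2 mm, and let go of it. Then take the orange-handled two-pin spanner, set its pins in the two holes of the carriage's recessed brass clamp ring, turn the ring clockwise (seen from above) until it comes up against its stop, and put the spanner back upright on its blue stand with its pins in the slot, as it stood. The carriage must still be on the line at the end; do not disturb the things standing about.

Things in the scene. Friction and masses are not known exactly. Their poses are not given: they have to be found in the camera images.
- rail: Fixed low slide rail, 320 mm long (x from -180 to +140 mm of its origin), 90 mm wide, top 20 mm above the bench. Origin at bench level on its centre line; its x axis is the direction in which the carriage slides. Lies roughly across the robot's front (x axis to the robot's left).
- index_edge (a point): The carriage's index edge: lower corner of its red (+x) end, 21 mm above the bench, at the tip of a 4 mm thick lip that runs the carriage's whole length, 22 mm out from the block on its -y side, and overhangs the index plates. Axes as the rail's, x along the travel. The carriage's centre lies 40 mm back along -x and 61 mm along +y.
- carriage_mid (a point): Middle of the carriage's block, on the ring's axis, 31 mm above the bench; axes as the rail's. White block 80 x 80 mm, from 21 to 42 mm above the bench; on top a round dark collar (78 mm outside, 64 mm inside) up to 54 mm. It only slides along the rail, with 6 N friction, stays where left, and no stop is near the line. Push the middle of either end face with fingertips 25 to 32 mm above the bench.
- line_mark (a point): Middle of the black line (1.4 mm wide, 40 mm long) scribed on the fixed yellow plate (50 x 40 mm, top 20 mm above the bench) beside the rail, on the side away from the robot. Axes as the rail's: the line runs along y; the carriage is right when the index edge has the same place along x. The line may lie either way along the rail from the red end; a like grey plate has no line.
- ring_center (a point): Centre of the top face of the brass clamp ring, 50 mm above the bench, 4 mm below the collar's rim in a 64 mm wide recess on the carriage; it travels with the carriage and turns with the ring. Two 8 mm holes, 8 mm deep, lie 18 mm either side of the centre along its x axis; z up.
- clamp_ring (a joint): Angle of the clamp ring in rad, growing clockwise seen from above; starts loose at 0 to 0.35, its stop is at 1.2 and it counts as tight above 1.05. Friction about 0.12 N m.
- spanner_mid (a point): Centre of the two-pin spanner, half-way up its 70 mm height; z up when upright, x along handle and pins. From the bottom: two 6 mm pins, 7 mm long, tips tapered, 18 mm either side along x; steel disc 52 mm across, 8 mm thick; shank 18 mm across; orange handle bar 56 mm long (x), 14 mm thick (y), 34 mm tall, its middle 18 mm above this point. About 0.2 kg. It starts upright on its stand.
- stand_top (a point): Centre of the top of the fixed blue spanner stand (70 x 60 mm, 24 mm high). An open-ended slot 14 mm wide and 16 mm deep runs along its x axis; the spanner rests by its disc on the top with its pins in the slot, so that the spanner's centre is then 28 mm above this point.
- reagent: Bystander: amber bottle, 60 mm across, 140 mm tall; origin under its centre.
- sample_jar: Bystander: capped jar, 56 mm across, 75 mm tall; origin under its centre.
- beaker: Bystander: glass beaker, 70 mm across, 90 mm tall; origin under its centre.
- objective: Bystander: objective lens standing up, 32 mm across, 48 mm tall; origin under its centre.
- petri: Bystander: petri dish, 63 mm across, 15 mm tall; origin under its centre.
- slide_box: Bystander: green and white slide box, 77 x 92 x 36 mm; origin under its centre.
- driver: Bystander: yellow screwdriver, 150 mm long, lying along its x axis; origin under its centre.
There are look-alikes about, which are no part of the job. What is shaped like the part that bears line_mark but green or purple is not meant.

How it is judged:
On the way, in this order (a step that is already met when the one before it is completed fails the run):
1. the carriage's red end stands on the line, let go, with the clamp ring still loose (x of index_edge in the frame of line_mark between -0.0025 and 0.0025 m and value of joint clamp_ring below 0.7 rad and contact force between the fingers and anything else below 0.3 N), for 0.3 s.
2. the spanner's pins are in the ring's holes (horizontal distance between spanner_mid and ring_center below 0.005 m and z of spanner_mid in the frame of ring_center below 0.031 m and angle between the x axis of spanner_mid and the x axis of ring_center, either way round below 0.3 rad), for 0.1 s.
3. the ring has been turned against its stop with the spanner in it (all of step 2 and value of joint clamp_ring above 1.05 rad), for 0.1 s.
At the end, for the whole second after the job is handed in: The carriage's red end is within 2.5 mm of the line, the clamp ring is turned past 1.05 rad, and the spanner stands upright on its stand, pins in the slot, within 15 mm of its middle, released (x of index_edge in the frame of line_mark between -0.0025 and 0.0025 m and value of joint clamp_ring above 1.05 rad and horizontal distance between spanner_mid and stand_top below 0.015 m and z of spanner_mid in the frame of stand_top between 0.023 and 0.032 m and angle between spanner_mid's own z axis and vertical below 0.12 rad and contact force between the fingers and anything else below 0.3 N); the robot touches nothing.
It fails at once if a bystander (bottle, jar, beaker, objective, petri dish, slide box or screwdriver) is moved more than 20 mm (distance of any of reagent, sample_jar, beaker, objective, petri, slide_box, driver from where it was at the start of the episode above 0.02 m).
It fails at once if the spanner is tipped over (angle between spanner_mid's own z axis and vertical above 0.6 rad).
It also fails if it takes over 72 s, if anything falls off the work surface, if the arm or the gripper's body presses on something with over 40 N, if the wrist force passes 120 N, or if a joint passes its speed limit or range.

## Working session

There is one attempt and no reset: what is moved stays moved. The work goes in short steps, Python scripts to look and compute and a tool call to move; the robot and the scene stay as the last step left them, time stands still between calls to the robot, and variables do not carry over. Pictures are saved under pics/ and viewed, about 8 in all and at most 12, crops included, and the job is handed in when it is done.

Besides the shell and the picture viewer there is one more tool, called after ">>>" by a JSON object that holds its "name" and its "arguments", one argument or row to a line. drive_tool: Moves the arm, as the interface text tells. Its arguments: {"type":"object","properties":{"rows":{"type":"array"}},"required":["rows"]}

```bash
mkdir -p pics; ls; cat > h.py <<'E'
import numpy as np, cv2
from bench import observe, get_image, outline_of, landmark_of
def save(im,name,crop=None,s=1):
    p=cv2.cvtColor(im["pixels"],cv2.COLOR_RGB2BGR)
    if crop: r0,r1,c0,c1=crop; p=p[r0:r1,c0:c1]
    if s!=1: p=cv2.resize(p,None,fx=s,fy=s,interpolation=cv2.INTER_CUBIC)
    cv2.imwrite("pics/"+name,p)
def w2p(im,X):
    c=im["R"]@np.asarray(X)+im["t"]; u=im["K"]@c; return u[:2]/u[2]
def ray_z(im,uv,z):
    d=im["R"].T@np.linalg.inv(im["K"])@np.array([uv[0],uv[1],1.]); o=-im["R"].T@im["t"]
    return o+d*(z-o[2])/d[2]
def cloud(im):
    v,u=np.mgrid[0:384,0:512]; d=im["depth"]; K=im["K"]
    c=np.stack([(u-K[0,2])/K[0,0]*d,(v-K[1,2])/K[1,1]*d,d],-1)
    return (c-im["t"])@im["R"]
E
python3 - <<'E'
from h import *
print(observe())
for cam in ["top","scene"]:
    im=get_image(cam); save(im,cam+"0.png",s=1.5); print(cam, -im["R"].T@im["t"])
    for n in ["rail","index_edge","carriage_mid","line_mark","ring_center","spanner_mid","stand_top","reagent","sample_jar","beaker","objective","petri","slide_box","driver"]:
        for r in landmark_of(cam,n)[:4]:
            print(cam,n,round(r["score"],2),np.round(r["position"],3),np.round(w2p(im,r["position"])))
E
```

```text
pics
{'time': 0.0, 'q': array([-1.33228938e+00,  5.28551228e-02,  1.40173187e+00, -8.98177234e-06,
        1.68859224e+00, -7.03455982e-02]), 'joint_vel': array([-4.25282251e-04,  1.30240692e-03, -5.64680404e-04,  4.36934809e-04,
        9.85410319e-05,  5.33284236e-04]), 'tau': array([ 7.55075125e-04, -3.81674373e+01, -3.60180080e+01,  7.04170802e-06,
        6.30872542e-03,  3.17367926e-05]), 'tool_pos': array([ 0.15950756, -0.49986725,  0.23045921]), 'orientation': array([ 0.41750305,  0.57138677, -0.416784  ,  0.57052559]), 'ft_force': array([0.21019276, 0.51377233, 0.52617375]), 'moment': array([0.01518251, 0.01014682, 0.03176618]), 'gripper_width': 0.08508396701120631}
top [ 0.37050523 -0.00985349  0.99216774]
top rail 0.58 [ 0.518  0.037 -0.002] [240. 201.]
top index_edge 0.82 [0.585 0.047 0.022] [236. 173.]
top carriage_mid 0.83 [0.517 0.021 0.034] [246. 200.]
top carriage_mid 0.4 [0.519 0.016 0.053] [248. 198.]
top carriage_mid 0.18 [ 0.61  -0.336  0.   ] [388. 167.]
top line_mark 0.9 [0.602 0.111 0.021] [210. 166.]
top line_mark 0.89 [0.366 0.208 0.017] [166. 263.]
top line
[... 1033 characters left out ...]
ine_mark 0.5 [0.518 0.021 0.034] [271. 194.]
scene ring_center 0.77 [0.512 0.017 0.049] [270. 188.]
scene spanner_mid 0.7 [ 0.526 -0.355  0.053] [143. 158.]
scene stand_top 0.83 [ 0.522 -0.356  0.024] [146. 165.]
scene reagent 0.69 [0.696 0.154 0.003] [299. 269.]
scene sample_jar 0.76 [ 0.62  -0.132  0.002] [202. 214.]
scene sample_jar 0.62 [ 0.522 -0.354  0.023] [147. 165.]
scene beaker 0.74 [ 0.661  0.004 -0.003] [244. 241.]
scene objective 0.63 [ 0.516  0.032 -0.002] [275. 204.]
scene objective 0.51 [0.441 0.136 0.   ] [320. 195.]
scene petri 0.81 [ 0.411 -0.036 -0.003] [264. 174.]
scene slide_box 0.69 [ 0.509  0.336 -0.004] [392. 234.]
scene driver 0.64 [ 0.607 -0.332  0.001] [138. 192.]
```

View pics/top0.png

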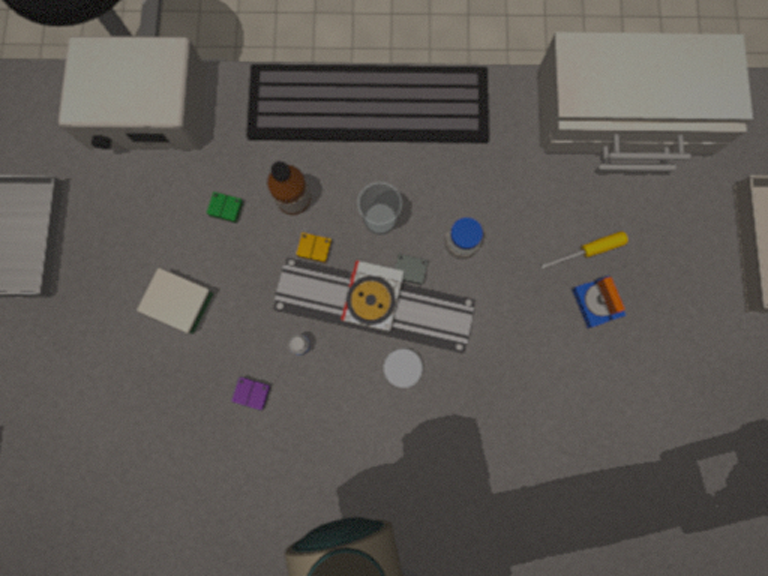

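View pics/scene0.png

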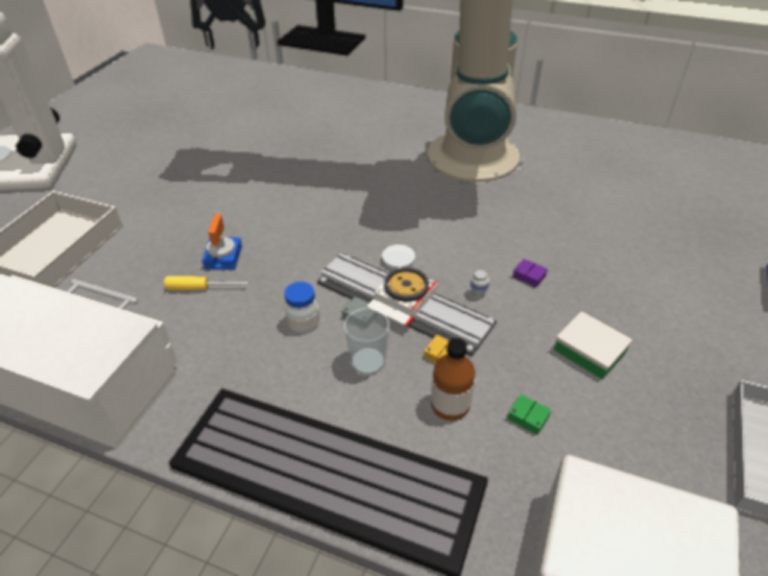

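The top view shows the white carriage at (248,199) on the rail with its red end to the left, and the orange spanner on its blue stand at (404,198). The line plate has three candidates: yellow (210,166), green (149,137) and purple (166,263). Only the yellow one lies beside the rail and matches the description. The grey plate at (275,178) has no line. I'll confirm from close by.

```bash
cat >> h.py <<'E'
from scipy.spatial.transform import Rotation as Ro
def go(pos,jaw):  # jaw: desired world yaw (rad) of tool z (jaw) axis, tool pointing down; prints row numbers
    o=observe(); R=Ro.from_quat(o["orientation"]).as_matrix(); p=o["tool_pos"]
    x=np.array([0,0,-1.]); z=np.array([np.cos(jaw),np.sin(jaw),0]); 
    best=None
    for s in (1,-1):
        T=np.stack([x,np.cross(s*z,x),s*z],1); w=Ro.from_matrix(R.T@T).as_rotvec()
        if best is None or abs(w[0])<abs(best[0]): best=w
    d=R.T@(np.asarray(pos)-p)*100
    print("d cm",np.round(d,2),"w",np.round(best,3),"q6",round(o["q"][5],3),"t",round(o["time"],2),"pos",np.round(p,4))
E
python3 - <<'E'
from h import *
o=observe(); R=Ro.from_quat(o["orientation"]).as_matrix(); print(np.round(R,3))
im=get_image("wrist"); c=-im["R"].T@im["t"]; print(im["K"], "cam in tool",R.T@(c-o["tool_pos"]), "cam axes in tool (rows)",np.round(im["R"]@R,2))
# rail yaw = atan2 of x axis
jaw=np.deg2rad(78+90)
go([0.50,0.05,0.25],jaw)
E
```

```text
[[-0.     0.953  0.304]
 [-0.     0.304 -0.953]
 [-1.    -0.     0.   ]]
[[274.10194112   0.         259.20113441]
 [  0.         274.10194112 193.86622602]
 [  0.           0.           1.        ]] cam in tool [-0.14237022  0.0750909   0.00097363] cam axes in tool (rows) [[ 0.   -0.    1.  ]
 [-0.29 -0.96  0.  ]
 [ 0.96 -0.29 -0.  ]]
d cm [ -1.87  49.15 -42.07] w [-1.053  0.     0.   ] q6 -0.07 t 1.55 pos [ 0.1596 -0.5002  0.2313]
```

>>> {"name": "drive_tool", "arguments": {
  "rows": [
    {"dx": -1,"dy": 48.4,"dz": -36,"wx": -1.053,"grip": 0},
    {"dx": -1,"dy": 48.4,"dz": -36,"wx": -1.053,"grip": 0},
    {"dx": -1,"dy": 48.4,"dz": -36,"wx": -1.053,"grip": 0},
    {"dx": -1,"dy": 48.4,"dz": -36,"wx": -1.053,"grip": 0},
    {"dx": -1,"dy": 48.4,"dz": -36,"wx": -1.053,"grip": 0},
    {"dx": -1,"dy": 48.4,"dz": -36,"wx": -1.053,"grip": 0},
    {"dx": -1,"dy": 48.4,"dz": -36,"wx": -1.053,"grip": 0},
    {"dx": -1,"dy": 48.4,"dz": -36,"wx": -1.053,"grip": 0},
    {"dx": -1,"dy": 48.4,"dz": -36,"wx": -1.053,"grip": 0},
    {"dx": -1,"dy": 48.4,"dz": -36,"wx": -1.053,"grip": 0},
    {"dx": -1,"dy": 48.4,"dz": -36,"wx": -1.053,"grip": 0},
    {"dx": -1,"dy": 48.4,"dz": -36,"wx": -1.053,"grip": 0},
    {"dx": -1,"dy": 48.4,"dz": -36,"wx": -1.053,"grip": 0},
    {"dx": 11,"dy": 48.4,"dz": -36,"wx": -1.053,"grip": 0},
    {"dx": 11,"dy": 48.4,"dz": -36,"wx": -1.053,"grip": 0},
    {"dx": 11,"dy": 48.4,"dz": -36,"wx": -1.053,"grip": 0},
    {"dx": 11,"dy": 48.4,"dz": -36,"wx": -1.053,"grip": 0}
  ]
}}

```text
invalid input at $.rows[0]: expected keys wx, wy, wz, dx, dy, dz, grip
```

>>> {"name": "drive_tool", "arguments": {
  "rows": [
    {"dx": -1,"dy": 48.4,"dz": -36,"wx": -1.053,"wy": 0,"wz": 0,"grip": 0},
    {"dx": -1,"dy": 48.4,"dz": -36,"wx": -1.053,"wy": 0,"wz": 0,"grip": 0},
    {"dx": -1,"dy": 48.4,"dz": -36,"wx": -1.053,"wy": 0,"wz": 0,"grip": 0},
    {"dx": -1,"dy": 48.4,"dz": -36,"wx": -1.053,"wy": 0,"wz": 0,"grip": 0},
    {"dx": -1,"dy": 48.4,"dz": -36,"wx": -1.053,"wy": 0,"wz": 0,"grip": 0},
    {"dx": -1,"dy": 48.4,"dz": -36,"wx": -1.053,"wy": 0,"wz": 0,"grip": 0},
    {"dx": -1,"dy": 48.4,"dz": -36,"wx": -1.053,"wy": 0,"wz": 0,"grip": 0},
    {"dx": -1,"dy": 48.4,"dz": -36,"wx": -1.053,"wy": 0,"wz": 0,"grip": 0},
    {"dx": -1,"dy": 48.4,"dz": -36,"wx": -1.053,"wy": 0,"wz": 0,"grip": 0},
    {"dx": -1,"dy": 48.4,"dz": -36,"wx": -1.053,"wy": 0,"wz": 0,"grip": 0},
    {"dx": -1,"dy": 48.4,"dz": -36,"wx": -1.053,"wy": 0,"wz": 0,"grip": 0},
    {"dx": -1,"dy": 48.4,"dz": -36,"wx": -1.053,"wy": 0,"wz": 0,"grip": 0},
    {"dx": -1,"dy": 48.4,"dz": -36,"wx": -1.053,"wy": 0,"wz": 0,"grip": 0},
    {"dx": 11,"dy": 48.4,"dz": -36,"wx": -1.053,"wy": 0,"wz": 0,"grip": 0},
    {"dx": 11,"dy": 48.4,"dz": -36,"wx": -1.053,"wy": 0,"wz": 0,"grip": 0},
    {"dx": 11,"dy": 48.4,"dz": -36,"wx": -1.053,"wy": 0,"wz": 0,"grip": 0},
    {"dx": 11,"dy": 48.4,"dz": -36,"wx": -1.053,"wy": 0,"wz": 0,"grip": 0}
  ]
}}

```text
time: 3.25
tool_pos: [0.509, -0.0103, 0.1176]
orientation: [0.074, 0.706, -0.074, 0.701]
ft_force: [0.4, 0.1, 0.1]
gripper_width: 0.0003
```

```bash
python3 - <<'E'
from h import *
im=get_image("wrist"); save(im,"w1.png",s=1.5)
np.savez("w1.npz",**im)
for n in ["index_edge","line_mark","ring_center","carriage_mid","rail"]:
    for r in landmark_of("wrist",n)[:2]:
        print(n,round(r["score"],2),np.round(r["position"],4),np.round(w2p(im,r["position"])))
o=observe(); print(o["q"],o["orientation"],o["tool_pos"])
E
```

```text
index_edge 0.69 [0.5846 0.0482 0.0232] [334. 111.]
index_edge 0.3 [ 0.5221  0.037  -0.    ] [262. 138.]
line_mark 0.86 [0.6082 0.1159 0.017 ] [351.  15.]
ring_center 0.55 [0.5111 0.0177 0.05  ] [254. 172.]
carriage_mid 0.77 [0.5145 0.0229 0.03  ] [257. 160.]
rail 0.76 [ 0.517   0.0353 -0.0015] [258. 141.]
[-9.22342691e-02  7.58506621e-02  1.59353417e+00 -8.34596198e-05
  1.46857642e+00  1.16948958e-01] [ 0.07380612  0.70195763 -0.0738331   0.70452595] [ 0.51229189 -0.01035117  0.12336391]
```

View pics/w1.png

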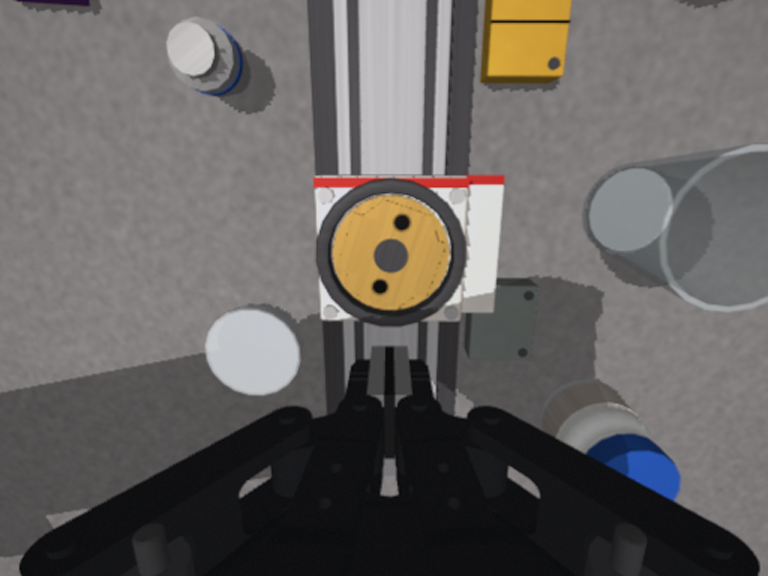

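```bash
python3 - <<'E'
from h import *
im=dict(np.load("w1.npz")); P=im["pixels"].astype(float)
g=P.sum(2)
L=[]
for c in (328,335,342,350,358,365,372):
    col=g[5:24,c]; r=np.arange(5,24); w=np.clip(np.median(col)-col-60,0,None); 
    if w.sum()>0: L.append((c,(w*r).sum()/w.sum()))
print("line",np.round(L,2))
red=P[:,:,0]-P[:,:,1]
E_=[]
for c in (218,240,260,290,305,316,322,328,332):
    col=red[108:126,c]; h=col.max()/2; k=np.argmax(col>h); E_.append((c,108+k-1+(h-col[k-1])/(col[k]-col[k-1]),col.max()))
print("red",np.round(E_,2))
lw=np.array([ray_z(im,p,0.020) for p in L]); 
ew=np.array([ray_z(im,e[:2],0.021) for e in E_[5:]])
bw=np.array([ray_z(im,e[:2],0.040) for e in E_[:5]])
print(np.round(lw,4)); print(np.round(ew,4)); print(np.round(bw,4))
for A in (lw,bw):
    d=A[-1]-A[0]; print("yaw of rail x",np.rad2deg(np.arctan2(d[1],d[0]))+90)
# rail side edges direction: columns of white rail channel
yaw=np.deg2rad(np.rad2deg(np.arctan2(*(lw[-1]-lw[0])[[1,0]]))+90); 
for yaw in np.deg2rad([77,78,79]):
    ax=np.array([np.cos(yaw),np.sin(yaw)]); print(yaw,((lw[:,:2]@ax).mean()-(ew[:,:2]@ax).mean())*1000)
# holes
m=im["pixels"][130:200,225:300]; gg=cv2.cvtColor(m,cv2.COLOR_RGB2GRAY); 
n,l,s,ce=cv2.connectedComponentsWithStats((gg<60).astype(np.uint8)); print([(s[i][4],ce[i]+[225,130]) for i in range(1,n) if 8<s[i][4]<600])
E
```

```text
line [[328.    13.9 ]
 [335.    13.9 ]
 [342.    13.9 ]
 [350.    13.93]
 [358.    13.93]
 [365.    13.93]
 [372.    13.95]]
red [[218.   118.02 151.  ]
 [240.   118.01 151.  ]
 [260.   116.     6.  ]
 [290.   118.13 150.  ]
 [305.   118.12 150.  ]
 [316.   116.35 149.  ]
 [322.   116.35 149.  ]
 [328.   116.35 148.  ]
 [332.   116.36 150.  ]]
[[0.5903 0.1197 0.02  ]
 [0.5955 0.1185 0.02  ]
 [0.6007 0.1174 0.02  ]
 [0.6066 0.1161 0.02  ]
 [0.6125 0.1149 0.02  ]
 [0.6177 0.1137 0.02  ]
 [0.6229 0.1126 0.02  ]]
[[0.57   0.0473 0.021 ]
 [0.5749 0.0463 0.021 ]
 [0.5798 0.0452 0.021 ]
 [0.5831 0.0445 0.021 ]]
[[0.4923 0.063  0.04  ]
 [0.5089 0.0594 0.04  ]
 [0.5244 0.0577 0.04  ]
 [0.5467 0.0513 0.04  ]
 [0.558  0.0489 0.04  ]]
yaw of rail x 77.7872747484169
yaw of rail x 77.93332756848027
1.3439035240356338 75.18026435545355
1.361356816555577 74.9406164691824
1.3788101090755203 74.67814094516869
[(np.int32(11), array([227.45454545, 143.27272727])), (np.int32(73), array([267.46575342, 147.94520548])), (np.int32(70), array([293.24285714, 191.34285714])), (np.int32(53), array([229.01886792, 194.20754717])), (np.int32(62), array([252.9516129 , 190.62903226]))]
```

>>> {"name": "drive_tool", "arguments": {
  "rows": [
    {"dx": 0,"dy": -3.5,"dz": 0,"wx": 0,"wy": 0,"wz": 0,"grip": 0},
    {"dx": 0,"dy": -3.5,"dz": 0,"wx": 0,"wy": 0,"wz": 0,"grip": 0},
    {"dx": 5,"dy": -3.5,"dz": 0,"wx": 0,"wy": 0,"wz": 0,"grip": 0},
    {"dx": 9.3,"dy": -3.5,"dz": 0,"wx": 0,"wy": 0,"wz": 0,"grip": 0},
    {"dx": 9.3,"dy": -3.5,"dz": 0,"wx": 0,"wy": 0,"wz": 0,"grip": 0},
    {"dx": 9.3,"dy": -2.5,"dz": 0,"wx": 0,"wy": 0,"wz": 0,"grip": 0},
    {"dx": 9.3,"dy": -2,"dz": 0,"wx": 0,"wy": 0,"wz": 0,"grip": 0},
    {"dx": 9.3,"dy": -1.5,"dz": 0,"wx": 0,"wy": 0,"wz": 0,"grip": 0},
    {"dx": 9.3,"dy": -1,"dz": 0,"wx": 0,"wy": 0,"wz": 0,"grip": 0},
    {"dx": 9.3,"dy": -0.5,"dz": 0,"wx": 0,"wy": 0,"wz": 0,"grip": 0},
    {"dx": 9.3,"dy": 0,"dz": 0,"wx": 0,"wy": 0,"wz": 0,"grip": 0}
  ]
}}

```text
time: 4.65
tool_pos: [0.5129, -0.0107, 0.0311]
orientation: [0.073, 0.702, -0.075, 0.705]
ft_force: [-0.4, -5.3, -1.0]
gripper_width: -0.0
```

>>> {"name": "drive_tool", "arguments": {
  "rows": [
    {"dx": 0.2,"dy": 0.8,"dz": 0,"wx": 0,"wy": 0,"wz": 0,"grip": 0},
    {"dx": 0.2,"dy": 1.6,"dz": 0,"wx": 0,"wy": 0,"wz": 0,"grip": 0},
    {"dx": 0.2,"dy": 2.4,"dz": 0,"wx": 0,"wy": 0,"wz": 0,"grip": 0},
    {"dx": 0.2,"dy": 3.2,"dz": 0,"wx": 0,"wy": 0,"wz": 0,"grip": 0},
    {"dx": 0.2,"dy": 3.8,"dz": 0,"wx": 0,"wy": 0,"wz": 0,"grip": 0},
    {"dx": 0.2,"dy": 4.2,"dz": 0,"wx": 0,"wy": 0,"wz": 0,"grip": 0},
    {"dx": 0.2,"dy": 4.5,"dz": 0,"wx": 0,"wy": 0,"wz": 0,"grip": 0},
    {"dx": 0.2,"dy": 4.5,"dz": 0,"wx": 0,"wy": 0,"wz": 0,"grip": 0}
  ]
}}

```text
time: 5.45
tool_pos: [0.523, 0.0339, 0.0297]
orientation: [0.073, 0.701, -0.074, 0.706]
ft_force: [0.9, -4.0, 1.9]
gripper_width: 0.0001
```

```bash
cat > gap.py <<'E'
from h import *
im=get_image("wrist"); np.savez("w2.npz",**im); P=im["pixels"].astype(float)
print("tcp",observe()["tool_pos"],observe()["ft_force"])
ax=np.array([.2113,.9774]); nx=np.array([-.9774,.2113])
def P3(s,n,z): return np.append(s*ax+n*nx,z)
# line: scan columns across known lip/plate n-range along rows by rays
red=(P[:,:,0]-P[:,:,1]); g=P.sum(2)
yel=(P[:,:,0]-P[:,:,2]>60)&(P[:,:,0]-P[:,:,1]<100)
s0=0.2417
def prof(n,z,s,ch):  # sample channel along rail at n,z
    uv=np.array([w2p(im,P3(a,n,z)) for a in s]).astype(np.float32)
    return cv2.remap(ch.astype(np.float32),uv[:,:1].copy(),uv[:,1:].copy(),cv2.INTER_LINEAR)[:,0]
s=np.arange(0.225,0.26,0.0002)
out=[]
for n in (-.59,-.586,-.582,-.578):
    v=prof(n,.020,s,g); w=np.clip(np.median(v)-v-80,0,None); out.append((w*s).sum()/w.sum() if w.sum() else np.nan)
print("line s",np.round(out,4))
s=np.arange(0.15,0.27,0.0002); out2=[]
for n in (-.562,-.559,-.556,-.553,-.55):
    v=prof(n,.021,s,red); h=v.max()/2; k=len(s)-1-np.argmax(v[::-1]>h); out2.append(s[k])
print("edge s",np.round(out2,4)); print("gap mm",(np.nanmedian(out)-np.median(out2))*1000)
E
python3 gap.py
```

```text
tcp [0.52289407 0.03394068 0.029596  ] [ 0.56455359 -3.61106785  1.65449612]
line s [0.2415 0.2493 0.2485 0.2414]
edge s [0.2348 0.2348 0.2348 0.2346 0.2346]
gap mm 10.178343258725548
```

>>> {"name": "drive_tool", "arguments": {
  "rows": [
    {"dx": 0,"dy": 0.3,"dz": 0,"wx": 0,"wy": 0,"wz": 0,"grip": 0},
    {"dx": 0,"dy": 0.5,"dz": 0,"wx": 0,"wy": 0,"wz": 0,"grip": 0},
    {"dx": 0,"dy": 0.6,"dz": 0,"wx": 0,"wy": 0,"wz": 0,"grip": 0},
    {"dx": 0,"dy": 0.65,"dz": 0,"wx": 0,"wy": 0,"wz": 0,"grip": 0},
    {"dx": 0,"dy": 0.65,"dz": 0,"wx": 0,"wy": 0,"wz": 0,"grip": 0}
  ]
}}

```text
time: 6.0
tool_pos: [0.5239, 0.0399, 0.0291]
orientation: [0.073, 0.701, -0.074, 0.705]
ft_force: [0.9, -5.0, 3.2]
gripper_width: -0.0004
```

```bash
sed -i 's/s=np.arange(0.225,0.26,0.0002)/s=np.arange(0.236,0.246,0.0002)/; s/np.nanmedian(out)/0.2415/' gap.py; python3 gap.py; python3 - <<'E'
from h import *
im=dict(np.load("w2.npz")); u=w2p(im,[.599,.118,.02]).astype(int); print(u)
save(im,"c2.png",(max(0,u[1]-40),u[1]+40,u[0]-50,u[0]+50),6)
E
```

```text
tcp [0.5238117  0.03986162 0.02902057] [ 0.18641545 -5.56085046  4.4213736 ]
line s [0.2415 0.2415 0.2414 0.2414]
edge s [0.2406 0.2406 0.2406 0.2406 0.2406]
gap mm 0.8999999999974029
[369  73]
```

View pics/c2.png

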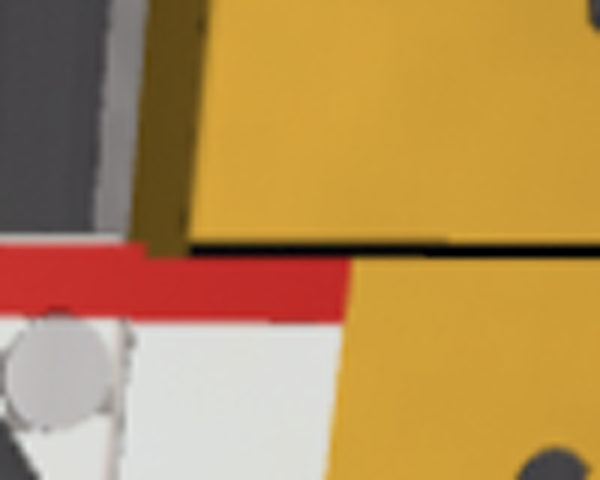

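>>> {"name": "drive_tool", "arguments": {
  "rows": [
    {"dx": 0,"dy": 0.04,"dz": 0,"wx": 0,"wy": 0,"wz": 0,"grip": 0},
    {"dx": 0,"dy": 0.08,"dz": 0,"wx": 0,"wy": 0,"wz": 0,"grip": 0},
    {"dx": 0,"dy": 0.08,"dz": 0,"wx": 0,"wy": 0,"wz": 0,"grip": 0},
    {"dx": 0,"dy": -1.5,"dz": 0,"wx": 0,"wy": 0,"wz": 0,"grip": 0},
    {"dx": -7,"dy": -1.5,"dz": 0,"wx": 0,"wy": 0,"wz": 0,"grip": 0},
    {"dx": -9,"dy": 0,"dz": 0,"wx": 0,"wy": 0,"wz": 0,"grip": 8},
    {"dx": -9,"dy": 0,"dz": 0,"wx": 0,"wy": 0,"wz": 0,"grip": 8},
    {"dx": -9,"dy": 0,"dz": 0,"wx": 0,"wy": 0,"wz": 0,"grip": 8}
  ]
}}

```text
time: 6.85
tool_pos: [0.5225, 0.0403, 0.1178]
orientation: [0.074, 0.702, -0.073, 0.704]
ft_force: [0.0, -0.6, -1.2]
gripper_width: 0.0432
```

```bash
python3 gap.py; python3 - <<'E'
from h import *
im=dict(np.load("w2.npz")); ax=np.array([.2113,.9774]); nx=np.array([-.9774,.2113])
c=(0.2415-.040)*ax+(-.5025)*nx; print("expected centre",c, w2p(im,[*c,.05]))
u=w2p(im,[*c,.05]).astype(int); r0,c0=max(0,u[1]-45),u[0]-45
m=im["pixels"][r0:u[1]+45,c0:u[0]+45]; gg=cv2.cvtColor(m,cv2.COLOR_RGB2GRAY)
n,l,s,ce=cv2.connectedComponentsWithStats((gg<60).astype(np.uint8))
for i in range(1,n):
    if 20<s[i][4]<900:
        p=ce[i]+[c0,r0]; print(s[i][4],p,np.round(ray_z(im,p,.05),4))
save(im,"ring.png",(r0,u[1]+45,c0,u[0]+45),6)
o=observe(); print(o["time"],o["q"])
E
```

```text
tcp [0.52161751 0.04010017 0.11611848] [-0.81800329  0.52696676  0.23330031]
line s [0.2414 0.2415 0.2414 0.2414]
edge s [0.2412 0.2412 0.2412 0.2412 0.2412]
gap mm 0.2999999999973857
expected centre [0.53372045 0.09076785] [258.46418989 141.17647728]
607 [253.184514   146.89785832] [0.5289 0.0874 0.05  ]
78 [263.  118.5] [0.5404 0.1063 0.05  ]
68 [248.14705882 163.86764706] [0.5223 0.0754 0.05  ]
6.9 [5.98789009e-03 1.15097663e-01 1.56656748e+00 2.73099444e-04
 1.46010670e+00 2.14718152e-01]
```

>>> {"name": "drive_tool", "arguments": {
  "rows": [
    {"dx": -5,"dy": 0,"dz": 0,"wx": 0,"wy": 0,"wz": 0,"grip": 8.5},
    {"dx": -8,"dy": -41.4,"dz": 4.3,"wx": 0.908,"wy": 0,"wz": 0,"grip": 8.5},
    {"dx": -8,"dy": -41.4,"dz": 4.3,"wx": 0.908,"wy": 0,"wz": 0,"grip": 8.5},
    {"dx": -8,"dy": -41.4,"dz": 4.3,"wx": 0.908,"wy": 0,"wz": 0,"grip": 8.5},
    {"dx": -8,"dy": -41.4,"dz": 4.3,"wx": 0.908,"wy": 0,"wz": 0,"grip": 8.5},
    {"dx": -8,"dy": -41.4,"dz": 4.3,"wx": 0.908,"wy": 0,"wz": 0,"grip": 8.5},
    {"dx": -8,"dy": -41.4,"dz": 4.3,"wx": 0.908,"wy": 0,"wz": 0,"grip": 8.5},
    {"dx": -8,"dy": -41.4,"dz": 4.3,"wx": 0.908,"wy": 0,"wz": 0,"grip": 8.5},
    {"dx": -8,"dy": -41.4,"dz": 4.3,"wx": 0.908,"wy": 0,"wz": 0,"grip": 8.5},
    {"dx": -8,"dy": -41.4,"dz": 4.3,"wx": 0.908,"wy": 0,"wz": 0,"grip": 8.5},
    {"dx": -6,"dy": -41.4,"dz": 4.3,"wx": 0.908,"wy": 0,"wz": 0,"grip": 8.5},
    {"dx": -4,"dy": -41.4,"dz": 4.3,"wx": 0.908,"wy": 0,"wz": 0,"grip": 8.5},
    {"dx": -4,"dy": -41.4,"dz": 4.3,"wx": 0.908,"wy": 0,"wz": 0,"grip": 8.5},
    {"dx": -4,"dy": -41.4,"dz": 4.3,"wx": 0.908,"wy": 0,"wz": 0,"grip": 8.5}
  ]
}}

```text
time: 8.3
tool_pos: [0.4776, -0.3734, 0.1552]
orientation: [0.375, 0.601, -0.375, 0.599]
ft_force: [-0.0, -0.5, 0.3]
gripper_width: 0.085
```

```bash
python3 - <<'E'
from h import *
im=get_image("wrist"); save(im,"s1.png",s=1.5); np.savez("s1.npz",**im)
for n in ["spanner_mid","stand_top"]:
    for r in landmark_of("wrist",n)[:2]: print(n,round(r["score"],2),np.round(r["position"],4),np.round(w2p(im,r["position"])))
o=observe(); print(o["time"],o["tool_pos"],o["orientation"],o["q"])
E
```

```text
spanner_mid 0.94 [ 0.5202 -0.3535  0.0539] [260. 143.]
8.45 [ 0.47847998 -0.37384346  0.15752367] [ 0.37451357  0.59909227 -0.37474087  0.60033101] [-7.24037557e-01  3.13853142e-01  1.25278942e+00 -2.81458297e-05
  1.57316922e+00  3.92699135e-01]
```

View pics/s1.png

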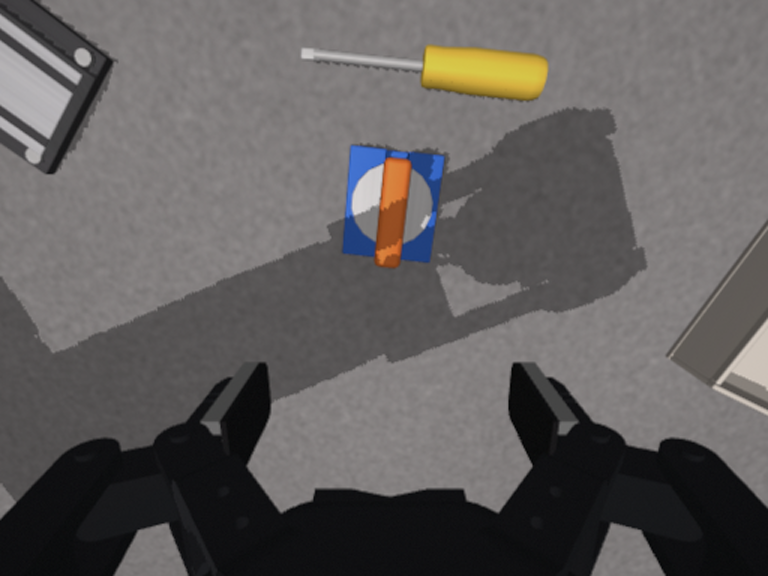

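The spanner (viewed at about (393,212)) stands on the blue stand with its handle tilted slightly from the tool's y axis. I'll measure its pose from the depth.

```bash
python3 - <<'E'
from h import *
im=dict(np.load("s1.npz")); C=cloud(im); P=im["pixels"].astype(int)
org=(P[:,:,0]>1.6*P[:,:,1])&(P[:,:,0]>60)&(P[:,:,1]>P[:,:,2])
box=np.zeros_like(org); box[95:185,220:305]=1
m=org&box&(C[:,:,2]>.083); print(m.sum(), C[m][:,2].mean())
def rect(pts):
    (c,sz,a)=cv2.minAreaRect((pts*1000).astype(np.float32)); return np.array(c)/1000,sz,a
c,sz,a=rect(C[m][:,:2]); q=C[m][:,:2]; e,v=np.linalg.eigh(np.cov(q.T)); d=v[:,1]; print("handle",c,q.mean(0),sz,a,"yaw",np.rad2deg(np.arctan2(*d[::-1]))%180)
# stand edges: blue at z~.024
bl=(P[:,:,2]>1.5*P[:,:,0])&box; bl&=abs(C[:,:,2]-.024)<.004
c2,sz2,a2=rect(C[bl][:,:2]); print("stand",c2,sz2,a2,C[bl][:,2].mean())
# disc: greyish z~.032
g=(abs(C[:,:,2]-.032)<.003)&box&(abs(P[:,:,0]-P[:,:,2])<40)
k=max(cv2.findContours(g.astype(np.uint8)*255,cv2.RETR_EXTERNAL,cv2.CHAIN_APPROX_NONE)[0],key=len)
w=C[g][:,:2]; (cc,r)=cv2.minEnclosingCircle((w*1000).astype(np.float32)); print("disc",np.array(cc)/1000,r,g.sum())
Rt=Ro.from_quat([0.37451357,0.59909227,-0.37474087,0.60033101]).as_matrix(); print("tool y yaw",np.rad2deg(np.arctan2(Rt[1,1],Rt[0,1])))
yw=np.arctan2(d[1],d[0]);
if yw<0: yw+=np.pi
go([*c,.105],yw+np.pi/2)
E
```

```text
1243 0.08777266699569955
handle [ 0.52407184 -0.35298969] [ 0.52552633 -0.3523339 ] (55.40693664550781, 13.37928581237793) 19.649887084960938 yaw 19.788880548076634
stand [ 0.52314655 -0.35334515] (69.91925811767578, 60.08464813232422) 19.765981674194336 0.023614899036673437
disc [ 0.52423242 -0.35296179] 25.80294418334961 1293
tool y yaw 26.015726373461384
d cm [5.26 5.01 0.12] w [ 0.109  0.002 -0.001] q6 0.393 t 8.45 pos [ 0.4785 -0.3738  0.1575]
```

>>> {"name": "drive_tool", "arguments": {
  "rows": [
    {"dx": 3,"dy": 5,"dz": 0.12,"wx": 0.109,"wy": 0,"wz": 0,"grip": 8.5},
    {"dx": 4,"dy": 5,"dz": 0.12,"wx": 0.109,"wy": 0,"wz": 0,"grip": 5},
    {"dx": 4,"dy": 5,"dz": 0.12,"wx": 0.109,"wy": 0,"wz": 0,"grip": 5},
    {"dx": 7,"dy": 5,"dz": 0.12,"wx": 0.109,"wy": 0,"wz": 0,"grip": 5},
    {"dx": 10,"dy": 5,"dz": 0.12,"wx": 0.109,"wy": 0,"wz": 0,"grip": 5},
    {"dx": 10.7,"dy": 5,"dz": 0.12,"wx": 0.109,"wy": 0,"wz": 0,"grip": 5},
    {"dx": 10.7,"dy": 5,"dz": 0.12,"wx": 0.109,"wy": 0,"wz": 0,"grip": 5}
  ]
}}

```text
time: 9.15
tool_pos: [0.5228, -0.3531, 0.0494]
orientation: [0.407, 0.579, -0.407, 0.578]
ft_force: [-0.7, 0.5, -0.5]
gripper_width: 0.0502
```

```bash
python3 - <<'E'
from h import *
go([.5241,-.353,.050],np.deg2rad(109.8)); print(observe()["ft_force"],observe()["gripper_width"])
E
```

```text
d cm [-0.06  0.12  0.03] w [-0.001 -0.001  0.001] q6 0.574 t 9.15 pos [ 0.5228 -0.3531  0.0494]
[-0.72489121  0.46383866 -0.4933689 ] 0.05018848955953834
```

>>> {"name": "drive_tool", "arguments": {
  "rows": [
    {"dx": 0,"dy": 0,"dz": 0,"wx": 0,"wy": 0,"wz": 0,"grip": 1},
    {"dx": 0,"dy": 0,"dz": 0,"wx": 0,"wy": 0,"wz": 0,"grip": 1},
    {"dx": 0,"dy": 0,"dz": 0,"wx": 0,"wy": 0,"wz": 0,"grip": 1},
    {"dx": 0,"dy": 0,"dz": 0,"wx": 0,"wy": 0,"wz": 0,"grip": 0.8},
    {"dx": 0,"dy": 0,"dz": 0,"wx": 0,"wy": 0,"wz": 0,"grip": 0.8},
    {"dx": -2,"dy": 0,"dz": 0,"wx": 0,"wy": 0,"wz": 0,"grip": 0.8},
    {"dx": -5,"dy": 0,"dz": 0,"wx": 0,"wy": 0,"wz": 0,"grip": 0.8},
    {"dx": -9,"dy": 0,"dz": 0,"wx": 0,"wy": 0,"wz": 0,"grip": 0.8},
    {"dx": -9,"dy": 0,"dz": 0,"wx": 0,"wy": 0,"wz": 0,"grip": 0.8}
  ]
}}

```text
time: 10.05
tool_pos: [0.5258, -0.3545, 0.1468]
orientation: [0.407, 0.574, -0.407, 0.583]
ft_force: [0.8, -1.0, -1.1]
gripper_width: 0.0131
```

```bash
python3 - <<'E'
from h import *
im=get_image("wrist"); save(im,"g1.png",s=1.2); np.savez("g1.npz",**im)
o=observe(); print(o["time"],o["tool_pos"],o["ft_force"],o["gripper_width"])
R=Ro.from_quat(o["orientation"]).as_matrix()
C=cloud(im); T=(C-o["tool_pos"])@R   # tool-frame cloud
P=im["pixels"].astype(int)
g=(abs(T[:,:,1])<.045)&(abs(T[:,:,2])<.04)&(T[:,:,0]>.005)&(T[:,:,0]<.035)
w=T[g]; print(g.sum(), np.percentile(w[:,0],[5,50,95]))
(cc,r)=cv2.minEnclosingCircle((w[:,1:]*1000).astype(np.float32)); print("disc centre tool y,z mm",cc,r)
go([0.5314-.0,.0909,.2],np.deg2rad(59.6+90))
E
```

```text
10.1 [ 0.52488463 -0.35380121  0.14322873] [ 0.22598411  0.22294267 -1.89268033] 0.013438340767474216
1980 [0.01566533 0.01666162 0.0200549 ]
disc centre tool y,z mm (1.5932384729385376, 2.0289041996002197) 25.732933044433594
d cm [ -5.87  15.67 -41.6 ] w [-0.695  0.007 -0.002] q6 0.574 t 10.1 pos [ 0.5249 -0.3538  0.1432]
```

View pics/g1.png

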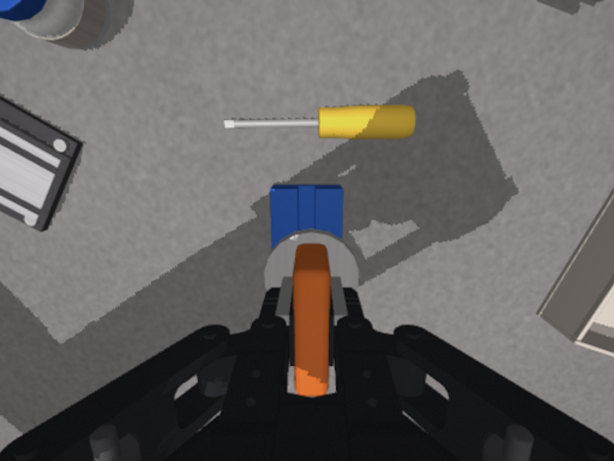

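>>> {"name": "drive_tool", "arguments": {
  "rows": [
    {"dx": -4,"dy": 0,"dz": -4,"wx": -0.1,"wy": 0,"wz": 0,"grip": 0.8},
    {"dx": -4,"dy": 10.3,"dz": -37.1,"wx": -0.695,"wy": 0,"wz": 0,"grip": 0.8},
    {"dx": -4,"dy": 10.3,"dz": -37.1,"wx": -0.695,"wy": 0,"wz": 0,"grip": 0.8},
    {"dx": -4,"dy": 10.3,"dz": -37.1,"wx": -0.695,"wy": 0,"wz": 0,"grip": 0.8},
    {"dx": -4,"dy": 10.3,"dz": -37.1,"wx": -0.695,"wy": 0,"wz": 0,"grip": 0.8},
    {"dx": -4,"dy": 10.3,"dz": -37.1,"wx": -0.695,"wy": 0,"wz": 0,"grip": 0.8},
    {"dx": -4,"dy": 10.3,"dz": -37.1,"wx": -0.695,"wy": 0,"wz": 0,"grip": 0.8},
    {"dx": -4,"dy": 10.3,"dz": -37.1,"wx": -0.695,"wy": 0,"wz": 0,"grip": 0.8},
    {"dx": -4,"dy": 10.3,"dz": -37.1,"wx": -0.695,"wy": 0,"wz": 0,"grip": 0.8},
    {"dx": -4,"dy": 10.3,"dz": -37.1,"wx": -0.695,"wy": 0,"wz": 0,"grip": 0.8},
    {"dx": 0,"dy": 10.3,"dz": -37.1,"wx": -0.695,"wy": 0,"wz": 0,"grip": 0.8},
    {"dx": 2.3,"dy": 10.3,"dz": -37.1,"wx": -0.695,"wy": 0,"wz": 0,"grip": 0.8},
    {"dx": 2.3,"dy": 10.3,"dz": -37.1,"wx": -0.695,"wy": 0,"wz": 0,"grip": 0.8},
    {"dx": 2.3,"dy": 10.3,"dz": -37.1,"wx": -0.695,"wy": 0,"wz": 0,"grip": 0.8},
    {"dx": 2.3,"dy": 10.3,"dz": -37.1,"wx": -0.695,"wy": 0,"wz": 0,"grip": 0.8}
  ]
}}

```text
time: 11.6
tool_pos: [0.4961, 0.0305, 0.118]
orientation: [0.186, 0.681, -0.186, 0.683]
ft_force: [0.8, -0.3, -2.4]
gripper_width: 0.0131
```

```bash
cat > rel.py <<'E'
from h import *
M=np.array([[0,0,1.],[0,0,0],[0,0,0]])
def toolcloud(im):
    # tool-frame cloud via the fixed camera mount
    b=np.arcsin(.2924); M=np.array([[0,0,1],[-np.sin(b),-np.cos(b),0],[np.cos(b),-np.sin(b),0]])
    c=(cloud(im)@im["R"].T+im["t"]); return c@M+np.array([-.14237,.07509,.00097])
if __name__=="__main__":
    im=get_image("wrist"); np.savez("r1.npz",**im); save(im,"r1.png",s=1.2); o=observe(); print(o["time"],o["tool_pos"],o["ft_force"],o["gripper_width"])
    R=Ro.from_quat(o["orientation"]).as_matrix(); print("yaw tool y",np.rad2deg(np.arctan2(R[1,1],R[0,1])))
    T=toolcloud(im); P=im["pixels"].astype(int)
    g=(abs(T[:,:,1])<.045)&(abs(T[:,:,2])<.04)&(T[:,:,0]>.008)&(T[:,:,0]<.035)
    w=T[g]; print(g.sum(), np.percentile(w[:,0],[5,50,95]))
    (cc,r)=cv2.minEnclosingCircle((w[:,1:]*1000).astype(np.float32)); print("disc tool y,z mm",cc,r)
    C=cloud(im); u=w2p(im,[.5314,.0909,.05]).astype(int); print("ring px",u)
    r0,c0=max(0,u[1]-40),u[0]-40; gg=cv2.cvtColor(im["pixels"][r0:u[1]+40,c0:u[0]+40],cv2.COLOR_RGB2GRAY)
    n,l,s,ce=cv2.connectedComponentsWithStats((gg<60).astype(np.uint8))
    for i in range(1,n):
        if 20<s[i][4]<900: p=ce[i]+[c0,r0]; print(s[i][4],p,np.round(ray_z(im,p,.05),4))
    # collar top ring
    k=(abs(C[:,:,2]-.054)<.0025)&(np.hypot(C[:,:,0]-.5314,C[:,:,1]-.0909)<.055); q=C[k][:,:2]
    (cc,r)=cv2.minEnclosingCircle((q*1000).astype(np.float32)); print("collar",cc,r,k.sum(),np.median(C[k][:,2]))
E
python3 rel.py; python3 - <<'E'
from rel import *
im=dict(np.load("w2.npz")); C=cloud(im)
k=(abs(C[:,:,2]-.054)<.0025)&(np.hypot(C[:,:,0]-.5314,C[:,:,1]-.0909)<.055); q=C[k][:,:2]
print("w2 collar",cv2.minEnclosingCircle((q*1000).astype(np.float32)),k.sum())
im=dict(np.load("g1.npz")); T=toolcloud(im); g=(abs(T[:,:,1])<.045)&(abs(T[:,:,2])<.04)&(T[:,:,0]>.008)&(T[:,:,0]<.035)
print("g1 disc",cv2.minEnclosingCircle((T[g][:,1:]*1000).astype(np.float32)),np.median(T[g][:,0]))
E
```

```text
11.65 [0.49615287 0.03068584 0.11806136] [ 0.39528345 -0.11655158 -2.312523  ] 0.012808953988128723
yaw tool y 59.53380844092082
1974 [0.01907046 0.02011796 0.02327802]
disc tool y,z mm (0.5883013010025024, 1.221996545791626) 25.848478317260742
ring px [257 116]
86 [225.03488372  86.09302326] [0.5221 0.1208 0.05  ]
59 [288.84745763  83.81355932] [0.5623 0.0989 0.05  ]
87 [257.62068966  90.73563218] [0.5407 0.1062 0.05  ]
94 [226.21276596 143.81914894] [0.5008 0.0858 0.05  ]
60 [287.75       146.06666667] [0.5403 0.0605 0.05  ]
73 [257.76712329 141.10958904] [0.5225 0.0754 0.05  ]
collar (532.0073852539062, 90.70757293701172) 38.82806396484375 2981 0.053466639887109355
w2 collar ((531.8779907226562, 90.83488464355469), 38.868961334228516) 2765
g1 disc ((0.8475134968757629, 1.1668699979782104), 25.73231315612793) 0.020148058426169582
```

View pics/r1.png

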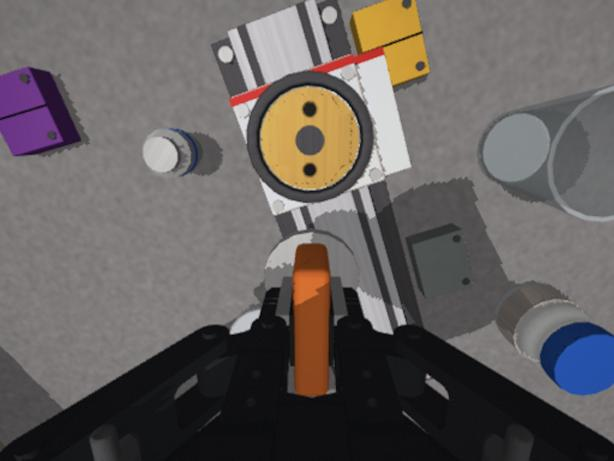

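>>> {"name": "drive_tool", "arguments": {
  "rows": [
    {"dx": 0,"dy": 5,"dz": 0,"wx": 0,"wy": 0,"wz": 0,"grip": 0.8},
    {"dx": 0,"dy": 6.94,"dz": -0.09,"wx": 0,"wy": 0,"wz": 0,"grip": 0.8},
    {"dx": 1.5,"dy": 6.94,"dz": -0.09,"wx": 0,"wy": 0,"wz": 0,"grip": 0.8},
    {"dx": 2.6,"dy": 6.94,"dz": -0.09,"wx": 0,"wy": 0,"wz": 0,"grip": 0.8},
    {"dx": 2.6,"dy": 6.94,"dz": -0.09,"wx": 0,"wy": 0,"wz": 0,"grip": 0.8},
    {"dx": 2.6,"dy": 6.94,"dz": -0.09,"wx": 0,"wy": 0,"wz": 0,"grip": 0.8}
  ]
}}

```text
time: 12.25
tool_pos: [0.5291, 0.0906, 0.0901]
orientation: [0.186, 0.682, -0.186, 0.682]
ft_force: [0.7, -0.0, -2.3]
gripper_width: 0.0132
```

```bash
python3 - <<'E'
from rel import *
im=get_image("wrist"); np.savez("r2.npz",**im); save(im,"r2.png",(90,290,160,360),3); o=observe(); print(o["time"],o["tool_pos"],o["ft_force"],o["gripper_width"])
T=toolcloud(im); C=cloud(im)
g=(abs(T[:,:,1])<.045)&(abs(T[:,:,2])<.04)&(T[:,:,0]>.014)&(T[:,:,0]<.026)
w=T[g]; print(g.sum(), np.percentile(w[:,0],[5,50,95]),"disc",cv2.minEnclosingCircle((w[:,1:]*1000).astype(np.float32)))
d=C[g][:,:2]; print("disc world",cv2.minEnclosingCircle((d*1000).astype(np.float32)))
k=(abs(C[:,:,2]-.0535)<.0025)&(np.hypot(C[:,:,0]-.532,C[:,:,1]-.0907)<.045); q=C[k][:,:2]
h=cv2.convexHull((q*1000).astype(np.float32)); print("collar",cv2.minEnclosingCircle(h),k.sum())
# algebraic circle fit on the outer rim points
rr=np.hypot(q[:,0]-.532,q[:,1]-.0907); q=q[rr>.0365]
A=np.c_[2*q,np.ones(len(q))]; x=np.linalg.lstsq(A,(q**2).sum(1),rcond=None)[0]; print("fit",x[:2],len(q))
E
```

```text
12.3 [0.52949506 0.09076463 0.0906356 ] [-0.06519221 -0.60524411 -3.25755854] 0.013191439488388393
1944 [0.01907033 0.02011956 0.02227053] disc ((1.242885708808899, 1.1996248960494995), 25.695369720458984)
disc world ((530.4378662109375, 90.53053283691406), 25.695436477661133)
collar ((532.2025756835938, 90.99266815185547), 38.89144515991211) 2166
fit [0.53213672 0.09097309] 752
```

View pics/r2.png

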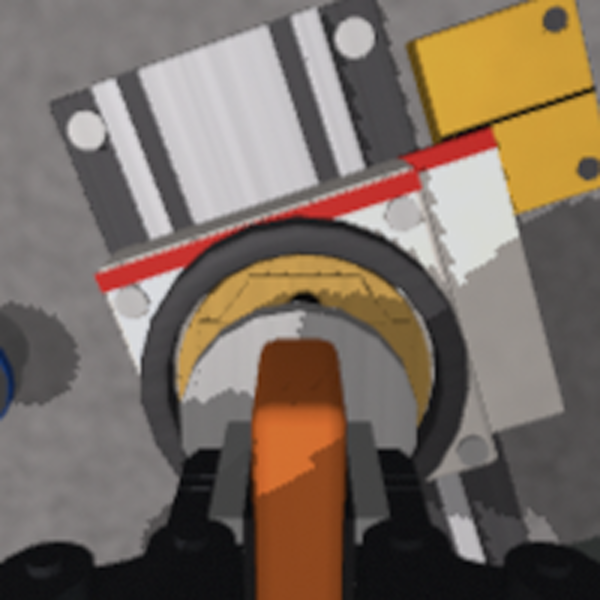

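>>> {"name": "drive_tool", "arguments": {
  "rows": [
    {"dx": 0,"dy": 0.08,"dz": 0.1,"wx": 0,"wy": 0,"wz": 0,"grip": 0.8},
    {"dx": 0.4,"dy": 0.08,"dz": 0.1,"wx": 0,"wy": 0,"wz": 0,"grip": 0.8},
    {"dx": 0.6,"dy": 0.08,"dz": 0.1,"wx": 0,"wy": 0,"wz": 0,"grip": 0.8},
    {"dx": 0.75,"dy": 0.08,"dz": 0.1,"wx": 0,"wy": 0,"wz": 0,"grip": 0.8},
    {"dx": 0.9,"dy": 0.08,"dz": 0.1,"wx": 0,"wy": 0,"wz": 0,"grip": 0.8},
    {"dx": 1.0,"dy": 0.08,"dz": 0.1,"wx": 0,"wy": 0,"wz": 0,"grip": 0.8},
    {"dx": 1.0,"dy": 0.08,"dz": 0.1,"wx": 0,"wy": 0,"wz": 0,"grip": 0.8}
  ]
}}

```text
time: 13.0
tool_pos: [0.5307, 0.0916, 0.0801]
orientation: [0.185, 0.682, -0.186, 0.682]
ft_force: [-0.8, -0.7, -3.0]
gripper_width: 0.0135
```

>>> {"name": "drive_tool", "arguments": {
  "rows": [
    {"dx": 0.15,"dy": 0,"dz": 0,"wx": 0,"wy": 0,"wz": 0,"grip": 0.8},
    {"dx": 0.3,"dy": 0,"dz": 0,"wx": 0,"wy": 0,"wz": 0,"grip": 0.8},
    {"dx": 0.4,"dy": 0,"dz": 0,"wx": 0,"wy": 0,"wz": 0,"grip": 0.8},
    {"dx": 0.4,"dy": 0,"dz": 0,"wx": 0,"wy": 0,"wz": 0,"grip": 0.8}
  ]
}}

```text
time: 13.4
tool_pos: [0.5311, 0.0917, 0.0777]
orientation: [0.186, 0.682, -0.185, 0.683]
ft_force: [-4.8, 0.3, 7.1]
gripper_width: 0.0134
```

```bash
cat > seat.py <<'E'
from rel import *
im=get_image("wrist"); o=observe(); print(o["time"],o["tool_pos"],o["ft_force"],o["moment"],o["gripper_width"])
T=toolcloud(im); C=cloud(im); np.savez("seat.npz",**im)
g=(abs(T[:,:,1])<.045)&(abs(T[:,:,2])<.04)&(T[:,:,0]>.012)&(T[:,:,0]<.026)&(np.hypot(C[:,:,0]-.532,C[:,:,1]-.0908)<.0275)
d=C[g]; print("disc top z",np.percentile(d[:,2],[10,50,90]),g.sum(),"tool x",np.median(T[g][:,0]),"world",cv2.minEnclosingCircle((d[:,:2]*1000).astype(np.float32)))
r=np.hypot(C[:,:,0]-.532,C[:,:,1]-.0908)
k=(r>.034)&(r<.038)&(C[:,:,2]>.045)&(C[:,:,2]<.06); print("collar top z",np.median(C[k][:,2]))
k=(r>.0285)&(r<.031)&(C[:,:,2]>.04)&(C[:,:,2]<.053); print("ring z",np.median(C[k][:,2]),k.sum())
s=o["tool_pos"][:2]
ax=np.array([.2113,.9774]); nx=np.array([-.9774,.2113]); P=im["pixels"].astype(float); red=P[:,:,0]-P[:,:,1]; g2=P.sum(2)
def prof(n,z,s,ch):
    uv=np.array([w2p(im,np.append(a*ax+n*nx,z)) for a in s]).astype(np.float32)
    return cv2.remap(ch.astype(np.float32),uv[:,:1].copy(),uv[:,1:].copy(),cv2.INTER_LINEAR)[:,0]
s=np.arange(.225,.26,.0002); E=[]
for n in (-.562,-.559,-.556,-.553):
    v=prof(n,.021,s,red); E.append(s[len(s)-1-np.argmax(v[::-1]>v.max()/2)])
s=np.arange(.236,.247,.0002); L=[]
for n in (-.59,-.586,-.582,-.578):
    v=prof(n,.020,s,g2); w=np.clip(np.median(v)-v-80,0,None); L.append((w*s).sum()/w.sum() if w.sum() else np.nan)
print("edge",np.round(E,4),"line",np.round(L,4))
E
python3 seat.py
```

```text
13.45 [0.53106032 0.09168584 0.0776953 ] [-4.32231665 -0.70135846  6.17374633] [-0.04906259  0.77380366  0.03116851] 0.013147183221923518
disc top z [0.05643724 0.05748758 0.05829477] 1940 tool x 0.02011485232933133 world ((531.9832763671875, 90.95740509033203), 25.860790252685547)
collar top z 0.05360258786413292
ring z 0.0476008191720776 585
edge [0.2406 0.2406 0.2406 0.2406] line [0.2415 0.2416 0.2416 0.2416]
```

The depth shows the disc top 3.9 mm above the collar's rim, so the pins are fully seated. Next I turn the ring clockwise in stages.

>>> {"name": "drive_tool", "arguments": {
  "rows": [
    {"dx": -0.1,"dy": 0,"dz": 0,"wx": 0,"wy": 0,"wz": 0,"grip": 0.8},
    {"dx": -0.1,"dy": 0,"dz": 0,"wx": 0.08,"wy": 0,"wz": 0,"grip": 0.8},
    {"dx": -0.1,"dy": 0,"dz": 0,"wx": 0.16,"wy": 0,"wz": 0,"grip": 0.8},
    {"dx": -0.1,"dy": 0,"dz": 0,"wx": 0.24,"wy": 0,"wz": 0,"grip": 0.8},
    {"dx": -0.1,"dy": 0,"dz": 0,"wx": 0.32,"wy": 0,"wz": 0,"grip": 0.8},
    {"dx": -0.1,"dy": 0,"dz": 0,"wx": 0.4,"wy": 0,"wz": 0,"grip": 0.8},
    {"dx": -0.1,"dy": 0,"dz": 0,"wx": 0.4,"wy": 0,"wz": 0,"grip": 0.8}
  ]
}}

```text
time: 14.15
tool_pos: [0.5312, 0.0915, 0.0777]
orientation: [0.318, 0.631, -0.317, 0.632]
ft_force: [0.9, -1.8, 0.9]
gripper_width: 0.0134
```

```bash
python3 seat.py
```

```text
14.2 [0.53123121 0.09156237 0.07772904] [ 0.48009333 -0.13695387  1.79559545] [-0.12371143 -0.15908827 -0.01090595] 0.012992027550322803
disc top z [0.05654247 0.05758105 0.05838321] 1943 tool x 0.02011148441239724 world ((532.1389770507812, 90.77447509765625), 25.85869026184082)
collar top z 0.053618689149303594
ring z 0.047568557529269126 578
edge [0.2408 0.2408 0.2408 0.2408] line [0.2417 0.2416 0.2416 0.2416]
```

>>> {"name": "drive_tool", "arguments": {
  "rows": [
    {"dx": 0,"dy": 0,"dz": 0,"wx": 0.08,"wy": 0,"wz": 0,"grip": 0.8},
    {"dx": 0,"dy": 0,"dz": 0,"wx": 0.16,"wy": 0,"wz": 0,"grip": 0.8},
    {"dx": 0,"dy": 0,"dz": 0,"wx": 0.24,"wy": 0,"wz": 0,"grip": 0.8},
    {"dx": 0,"dy": 0,"dz": 0,"wx": 0.32,"wy": 0,"wz": 0,"grip": 0.8},
    {"dx": 0,"dy": 0,"dz": 0,"wx": 0.4,"wy": 0,"wz": 0,"grip": 0.8},
    {"dx": 0,"dy": 0,"dz": 0,"wx": 0.45,"wy": 0,"wz": 0,"grip": 0.8},
    {"dx": 0,"dy": 0,"dz": 0,"wx": 0.45,"wy": 0,"wz": 0,"grip": 0.8}
  ]
}}

```text
time: 14.9
tool_pos: [0.5313, 0.0914, 0.0777]
orientation: [0.45, 0.545, -0.45, 0.546]
ft_force: [0.9, -2.3, 2.4]
gripper_width: 0.0132
```

```bash
python3 seat.py
```

```text
14.95 [0.53125531 0.09138635 0.07774164] [ 1.69730965 -2.43696602  1.65659333] [-0.4641733  -0.25699795  0.0313412 ] 0.01325510656030305
disc top z [0.05658654 0.05763863 0.05846663] 1944 tool x 0.020090649440409003 world ((532.1041259765625, 90.65337371826172), 25.888553619384766)
collar top z 0.05365707586428163
ring z 0.047539100207685286 575
edge [0.2412 0.2414 0.2412 0.2412] line [0.2415 0.2415 0.2416 0.2416]
```

>>> {"name": "drive_tool", "arguments": {
  "rows": [
    {"dx": 0,"dy": 0,"dz": 0,"wx": 0.05,"wy": 0,"wz": 0,"grip": 0.8},
    {"dx": 0,"dy": 0,"dz": 0,"wx": 0.1,"wy": 0,"wz": 0,"grip": 0.8},
    {"dx": 0,"dy": 0,"dz": 0,"wx": 0.15,"wy": 0,"wz": 0,"grip": 0.8},
    {"dx": 0,"dy": 0,"dz": 0,"wx": 0.15,"wy": 0,"wz": 0,"grip": 0.8}
  ]
}}

```text
time: 15.35
tool_pos: [0.5312, 0.0914, 0.0777]
orientation: [0.489, 0.51, -0.489, 0.511]
ft_force: [2.4, -3.1, 2.6]
gripper_width: 0.0135
```

```bash
python3 seat.py
```

```text
15.4 [0.5312456  0.09134153 0.07775033] [ 1.80333576 -2.18143711  2.46077516] [-0.67882767 -0.31163273  0.555469  ] 0.0131441929380972
disc top z [0.05656115 0.05759892 0.05842499] 1946 tool x 0.020139315807016445 world ((532.26318359375, 90.50241088867188), 25.765888214111328)
collar top z 0.05366234635301603
ring z 0.047653024078053524 590
edge [0.2414 0.2414 0.2414 0.2414] line [0.2416 0.2415 0.2415 0.2416]
```

>>> {"name": "drive_tool", "arguments": {
  "rows": [
    {"dx": 0,"dy": 0,"dz": 0,"wx": 0.04,"wy": 0,"wz": 0,"grip": 0.8},
    {"dx": 0,"dy": 0,"dz": 0,"wx": 0.06,"wy": 0,"wz": 0,"grip": 0.8},
    {"dx": 0,"dy": 0,"dz": 0,"wx": 0.06,"wy": 0,"wz": 0,"grip": 0.8}
  ]
}}

```text
time: 15.7
tool_pos: [0.5312, 0.0914, 0.0777]
orientation: [0.505, 0.495, -0.504, 0.496]
ft_force: [2.1, -4.4, 4.2]
gripper_width: 0.0132
```

```bash
python3 - <<'E'
from h import *
o=observe(); print(o["time"],o["ft_force"],o["moment"]); R=Ro.from_quat(o["orientation"]).as_matrix(); print(np.rad2deg(np.arctan2(R[1,1],R[0,1])))
E
```

```text
15.7 [ 2.05225485 -4.41148491  4.22874264] [-0.91760543 -0.41565261  1.26567543]
-1.0258382723800492
```

>>> {"name": "drive_tool", "arguments": {
  "rows": [
    {"dx": 0,"dy": 0,"dz": 0,"wx": -0.05,"wy": 0,"wz": 0,"grip": 0.8},
    {"dx": 0,"dy": 0,"dz": 0,"wx": -0.09,"wy": 0,"wz": 0,"grip": 0.8},
    {"dx": -0.3,"dy": 0,"dz": 0,"wx": -0.09,"wy": 0,"wz": 0,"grip": 0.8},
    {"dx": -0.7,"dy": 0,"dz": 0,"wx": -0.09,"wy": 0,"wz": 0,"grip": 0.8},
    {"dx": -1.5,"dy": 0,"dz": 0,"wx": -0.09,"wy": 0,"wz": 0,"grip": 0.8},
    {"dx": -4,"dy": 0,"dz": 0,"wx": -0.09,"wy": 0,"wz": 0,"grip": 0.8},
    {"dx": -4,"dy": -5,"dz": 0,"wx": -0.09,"wy": 0,"wz": 0,"grip": 0.8},
    {"dx": -4,"dy": -7,"dz": 0,"wx": -0.09,"wy": 0,"wz": 0,"grip": 0.8},
    {"dx": -4,"dy": -7,"dz": 0,"wx": -0.09,"wy": 0,"wz": 0,"grip": 0.8},
    {"dx": -4,"dy": -7,"dz": 0,"wx": -0.09,"wy": 0,"wz": 0,"grip": 0.8}
  ]
}}

```text
time: 16.7
tool_pos: [0.4604, 0.0935, 0.1172]
orientation: [0.482, 0.518, -0.482, 0.517]
ft_force: [0.3, -0.0, -1.6]
gripper_width: 0.0133
```

```bash
python3 rel.py; python3 seat.py | tail -1; python3 - <<'E'
from h import *
go([.524,-.353,.2],np.deg2rad(109.8)); go([.524,-.353,.05],np.deg2rad(109.8))
E
```

```text
16.75 [0.46092206 0.09337683 0.11727748] [-0.38686987  0.42076329 -2.67786815] 0.013499134246853986
yaw tool y 4.001472971930597
1965 [0.01907413 0.02014445 0.02362338]
disc tool y,z mm (0.7111871838569641, 1.1568691730499268) 25.802703857421875
ring px [268 116]
60 [235.83333333  86.4       ] [0.5505 0.116  0.05  ]
133 [302.37593985  81.34586466] [0.5571 0.069  0.05  ]
84 [267.22619048  90.33333333] [0.5494 0.0935 0.05  ]
194 [274.42268041 116.30412371] [0.5319 0.0868 0.05  ]
72 [237.44444444 143.76388889] [0.51  0.113 0.05 ]
193 [300.18134715 148.35751295] [0.5099 0.0652 0.05  ]
81 [271.18518519 140.51851852] [0.5142 0.0877 0.05  ]
collar (531.7608032226562, 90.479248046875) 38.91389083862305 3017 0.05346735494536837
16.8 [0.46113652 0.09325823 0.1172715 ] [ 0.07404318 -0.67885763 -1.40709885] [-0.03471478 -0.03607389  0.00226443] 0.013132867198124955
d cm [-8.29  3.16 44.95] w [-0.276 -0.     0.   ] q6 1.622 t 16.8 pos [0.4611 0.0933 0.1173]
d cm [ 6.71  3.16 44.96] w [-0.276 -0.     0.   ] q6 1.622 t 16.8 pos [0.4611 0.0933 0.1173]Traceback (most recent call last):
  File "seat.p
[... 171 characters left out ...]
.astype(np.float32)))
                               ~~~~~~~~~~~~~^^^^^^^^^^^^^^^^^^^
    return _quantile_unchecked(
        a, q, axis, out, overwrite_input, method, keepdims, weights)
    return _ureduce(a,
                    func=_quantile_ureduce_func,
    ...<5 lines>...
                    overwrite_input=overwrite_input,
                    method=method)
    r = func(a, **kwargs)
    result = _quantile(arr,
                       quantiles=q,
    ...<2 lines>...
                       out=out,
                       weights=wgt)
    slices_having_nans = np.isnan(arr[-1, ...])
                                  ~~~^^^^^^^^^
IndexError: index -1 is out of bounds for axis 0 with size 0
```

View pics/r1.png

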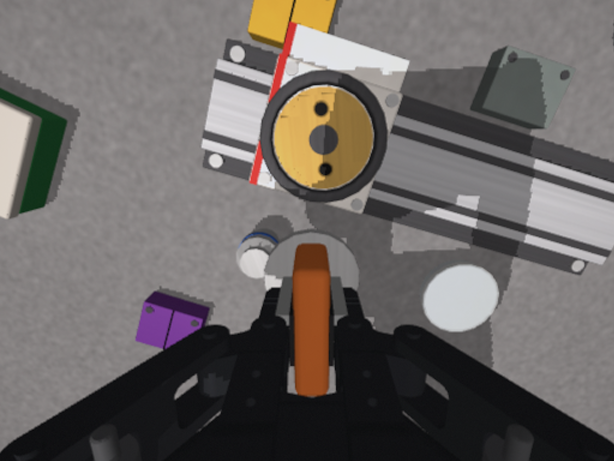

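>>> {"name": "drive_tool", "arguments": {
  "rows": [
    {"dx": -4,"dy": 0,"dz": 0,"wx": 0,"wy": 0,"wz": 0,"grip": 0.8},
    {"dx": -7,"dy": 3,"dz": 44.95,"wx": -0.276,"wy": 0,"wz": 0,"grip": 0.8},
    {"dx": -7,"dy": 3,"dz": 44.95,"wx": -0.276,"wy": 0,"wz": 0,"grip": 0.8},
    {"dx": -7,"dy": 3,"dz": 44.95,"wx": -0.276,"wy": 0,"wz": 0,"grip": 0.8},
    {"dx": -7,"dy": 3,"dz": 44.95,"wx": -0.276,"wy": 0,"wz": 0,"grip": 0.8},
    {"dx": -7,"dy": 3,"dz": 44.95,"wx": -0.276,"wy": 0,"wz": 0,"grip": 0.8},
    {"dx": -7,"dy": 3,"dz": 44.95,"wx": -0.276,"wy": 0,"wz": 0,"grip": 0.8},
    {"dx": -7,"dy": 3,"dz": 44.95,"wx": -0.276,"wy": 0,"wz": 0,"grip": 0.8},
    {"dx": -7,"dy": 3,"dz": 44.95,"wx": -0.276,"wy": 0,"wz": 0,"grip": 0.8},
    {"dx": -7,"dy": 3,"dz": 44.95,"wx": -0.276,"wy": 0,"wz": 0,"grip": 0.8},
    {"dx": -7,"dy": 3,"dz": 44.95,"wx": -0.276,"wy": 0,"wz": 0,"grip": 0.8},
    {"dx": -7,"dy": 3,"dz": 44.95,"wx": -0.276,"wy": 0,"wz": 0,"grip": 0.8},
    {"dx": -3,"dy": 3,"dz": 44.95,"wx": -0.276,"wy": 0,"wz": 0,"grip": 0.8},
    {"dx": 1,"dy": 3,"dz": 44.95,"wx": -0.276,"wy": 0,"wz": 0,"grip": 0.8},
    {"dx": 3.2,"dy": 3,"dz": 44.95,"wx": -0.276,"wy": 0,"wz": 0,"grip": 0.8},
    {"dx": 3.2,"dy": 3,"dz": 44.95,"wx": -0.276,"wy": 0,"wz": 0,"grip": 0.8},
    {"dx": 3.2,"dy": 3,"dz": 44.95,"wx": -0.276,"wy": 0,"wz": 0,"grip": 0.8}
  ]
}}

```text
time: 18.5
tool_pos: [0.5226, -0.3528, 0.086]
orientation: [0.406, 0.579, -0.406, 0.579]
ft_force: [0.5, 0.2, -1.4]
gripper_width: 0.0133
```

```bash
python3 - <<'E'
from h import *
go([.5228,-.3531,.0525],np.deg2rad(109.8)); print(observe()["ft_force"])
im=get_image("wrist"); C=cloud(im); P=im["pixels"].astype(int)
bl=(P[:,:,2]>1.5*P[:,:,0])&(abs(C[:,:,2]-.024)<.004)&(np.hypot(C[:,:,0]-.523,C[:,:,1]+.353)<.06)
n=np.array([-np.sin(np.deg2rad(19.8)),np.cos(np.deg2rad(19.8))]); t=C[bl][:,:2]@n; print("stand n range",t.min(),t.max(),"tcp n",observe()["tool_pos"][:2]@n)
E
```

```text
d cm [3.35 0.01 0.04] w [ 0.001  0.    -0.   ] q6 0.572 t 18.5 pos [ 0.5226 -0.3528  0.086 ]
[ 0.51938915  0.18425271 -1.38566833]
stand n range -0.5398356312697982 -0.4797206573526178 tcp n -0.5097245874353974
```

>>> {"name": "drive_tool", "arguments": {
  "rows": [
    {"dx": 1.5,"dy": 0,"dz": 0,"wx": 0,"wy": 0,"wz": 0,"grip": 0.8},
    {"dx": 2.5,"dy": 0,"dz": 0,"wx": 0,"wy": 0,"wz": 0,"grip": 0.8},
    {"dx": 3.0,"dy": 0,"dz": 0,"wx": 0,"wy": 0,"wz": 0,"grip": 0.8},
    {"dx": 3.3,"dy": 0,"dz": 0,"wx": 0,"wy": 0,"wz": 0,"grip": 0.8},
    {"dx": 3.4,"dy": 0,"dz": 0,"wx": 0,"wy": 0,"wz": 0,"grip": 0.8},
    {"dx": 3.4,"dy": 0,"dz": 0,"wx": 0,"wy": 0,"wz": 0,"grip": 0.8}
  ]
}}

```text
time: 19.15
tool_pos: [0.5223, -0.3534, 0.0519]
orientation: [0.407, 0.578, -0.407, 0.579]
ft_force: [-1.0, 1.8, 0.7]
gripper_width: 0.0135
```

>>> {"name": "drive_tool", "arguments": {
  "rows": [
    {"dx": 0.04,"dy": 0,"dz": 0,"wx": 0,"wy": 0,"wz": 0,"grip": 1.6},
    {"dx": 0.04,"dy": 0,"dz": 0,"wx": 0,"wy": 0,"wz": 0,"grip": 3},
    {"dx": 0.04,"dy": 0,"dz": 0,"wx": 0,"wy": 0,"wz": 0,"grip": 5},
    {"dx": 0.04,"dy": 0,"dz": 0,"wx": 0,"wy": 0,"wz": 0,"grip": 5},
    {"dx": 0,"dy": 0,"dz": 0,"wx": 0,"wy": 0,"wz": 0,"grip": 5},
    {"dx": -4,"dy": 0,"dz": 0,"wx": 0,"wy": 0,"wz": 0,"grip": 5},
    {"dx": -8,"dy": 0,"dz": 0,"wx": 0,"wy": 0,"wz": 0,"grip": 5},
    {"dx": -10.5,"dy": -5,"dz": 0,"wx": 0,"wy": 0,"wz": 0,"grip": 5},
    {"dx": -10.5,"dy": -5,"dz": 0,"wx": 0,"wy": 0,"wz": 0,"grip": 5},
    {"dx": -10.5,"dy": -5,"dz": 0,"wx": 0,"wy": 0,"wz": 0,"grip": 5}
  ]
}}

```text
time: 20.15
tool_pos: [0.4746, -0.3709, 0.1573]
orientation: [0.407, 0.578, -0.407, 0.579]
ft_force: [0.1, -0.3, -0.5]
gripper_width: 0.0498
```

```bash
python3 - <<'E'
from h import *
im=get_image("wrist"); C=cloud(im); P=im["pixels"].astype(int); print(observe()["time"],observe()["tool_pos"])
org=(P[:,:,0]>1.6*P[:,:,1])&(P[:,:,0]>60)&(P[:,:,1]>P[:,:,2])&(np.hypot(C[:,:,0]-.523,C[:,:,1]+.353)<.05)
m=org&(C[:,:,2]>.083); (c,sz,a)=cv2.minAreaRect((C[m][:,:2]*1000).astype(np.float32)); print("handle",c,sz,a,np.percentile(C[m][:,2],[5,50,95]))
q=C[m]; A=np.c_[q[:,:2]-q[:,:2].mean(0),np.ones(len(q))]; print("top slope",np.linalg.lstsq(A,q[:,2],rcond=None)[0])
g=(abs(C[:,:,2]-.032)<.004)&(abs(P[:,:,0]-P[:,:,2])<40)&(np.hypot(C[:,:,0]-.523,C[:,:,1]+.353)<.05)
print("disc",cv2.minEnclosingCircle((C[g][:,:2]*1000).astype(np.float32)),np.median(C[g][:,2]))
go([.50,-.05,.12],np.deg2rad(168))
E
```

```text
20.2 [ 0.47490964 -0.37013     0.15592258]
handle (522.5271606445312, -354.036865234375) (54.618648529052734, 13.257464408874512) 20.152318954467773 [0.0848451  0.08644338 0.08768833]
top slope [ 0.13411393 -0.03850091  0.08761668]
disc ((522.7704467773438, -354.1440734863281), 25.594942092895508) 0.031612535355220114
d cm [  3.6   13.19 -29.28] w [-1.016 -0.    -0.   ] q6 0.502 t 20.2 pos [ 0.4749 -0.3701  0.1559]
```

>>> {"name": "drive_tool", "arguments": {
  "rows": [
    {"dx": -5,"dy": 0,"dz": 0,"wx": 0,"wy": 0,"wz": 0,"grip": 0},
    {"dx": -5,"dy": 18.3,"dz": -37,"wx": -1.016,"wy": 0,"wz": 0,"grip": 0},
    {"dx": -5,"dy": 18.3,"dz": -37,"wx": -1.016,"wy": 0,"wz": 0,"grip": 0},
    {"dx": -5,"dy": 18.3,"dz": -37,"wx": -1.016,"wy": 0,"wz": 0,"grip": 0},
    {"dx": -5,"dy": 18.3,"dz": -37,"wx": -1.016,"wy": 0,"wz": 0,"grip": 0},
    {"dx": -5,"dy": 18.3,"dz": -37,"wx": -1.016,"wy": 0,"wz": 0,"grip": 0},
    {"dx": -5,"dy": 18.3,"dz": -37,"wx": -1.016,"wy": 0,"wz": 0,"grip": 0},
    {"dx": -5,"dy": 18.3,"dz": -37,"wx": -1.016,"wy": 0,"wz": 0,"grip": 0},
    {"dx": -5,"dy": 18.3,"dz": -37,"wx": -1.016,"wy": 0,"wz": 0,"grip": 0},
    {"dx": -5,"dy": 18.3,"dz": -37,"wx": -1.016,"wy": 0,"wz": 0,"grip": 0},
    {"dx": -1,"dy": 18.3,"dz": -37,"wx": -1.016,"wy": 0,"wz": 0,"grip": 0},
    {"dx": 3.9,"dy": 18.3,"dz": -37,"wx": -1.016,"wy": 0,"wz": 0,"grip": 0},
    {"dx": 3.9,"dy": 18.3,"dz": -37,"wx": -1.016,"wy": 0,"wz": 0,"grip": 0},
    {"dx": 3.9,"dy": 18.3,"dz": -37,"wx": -1.016,"wy": 0,"wz": 0,"grip": 0},
    {"dx": 3.9,"dy": 18.3,"dz": -37,"wx": -1.016,"wy": 0,"wz": 0,"grip": 0}
  ]
}}

```text
time: 21.7
tool_pos: [0.5232, 0.0398, 0.1199]
orientation: [0.074, 0.702, -0.074, 0.705]
ft_force: [0.8, -0.6, 0.1]
gripper_width: 0.0001
```

```bash
python3 gap.py; python3 - <<'E'
from h import *
im=dict(np.load("w2.npz")); u=w2p(im,[.599,.118,.02]).astype(int); print(u)
save(im,"c3.png",(max(0,u[1]-40),u[1]+40,u[0]-50,u[0]+50),6)
u=w2p(im,[.5318,.0906,.05]).astype(int); r0,c0=max(0,u[1]-45),u[0]-45
gg=cv2.cvtColor(im["pixels"][r0:u[1]+45,c0:u[0]+45],cv2.COLOR_RGB2GRAY)
n,l,s,ce=cv2.connectedComponentsWithStats((gg<60).astype(np.uint8))
for i in range(1,n):
    if 20<s[i][4]<900:
        p=ce[i]+[c0,r0]; print(s[i][4],p,np.round(ray_z(im,p,.05),4))
a=dict(np.load("s1.npz")); C=cloud(a); P=a["pixels"].astype(int)
m=(P[:,:,0]>1.6*P[:,:,1])&(P[:,:,0]>60)&(P[:,:,1]>P[:,:,2])&(np.hypot(C[:,:,0]-.523,C[:,:,1]+.353)<.05)&(C[:,:,2]>.083)
q=C[m]; A=np.c_[q[:,:2]-q[:,:2].mean(0),np.ones(len(q))]; print("s1 top slope",np.linalg.lstsq(A,q[:,2],rcond=None)[0],np.percentile(q[:,2],[5,50,95]))
t=get_image("top"); save(t,"t9.png",(110,300,60,460),2)
E
```

```text
tcp [0.52332762 0.03980394 0.12016833] [ 0.29062246 -0.0387177  -0.20112515]
line s [0.2416 0.2417 0.2416 0.2416]
edge s [0.2416 0.2416 0.2414 0.2414 0.2414]
gap mm 0.09999999999737996
[327  87]
599 [251.49248748 146.96661102] [0.5283 0.0869 0.05  ]
76 [276.56578947 132.39473684] [0.5493 0.0937 0.05  ]
71 [233.05633803 149.33802817] [0.514  0.0881 0.05  ]
s1 top slope [0.02107712 0.30516747 0.08777267] [0.08505876 0.08644997 0.08771247]
```

View pics/c3.png

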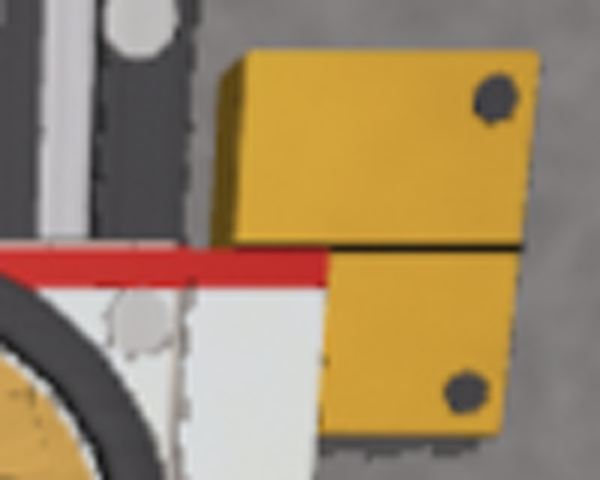

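View pics/t9.png

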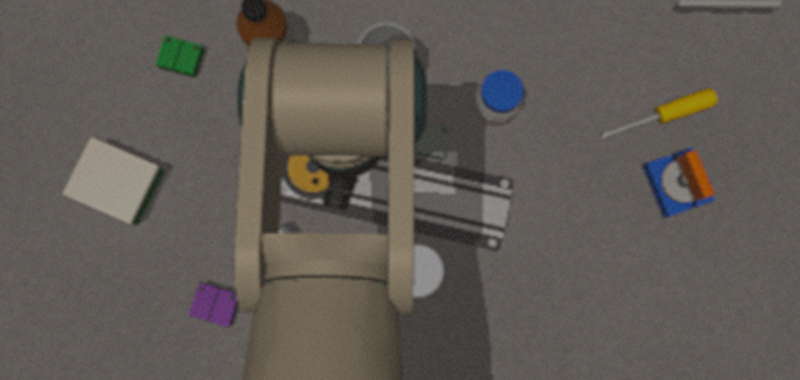

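The red edge stands on the line, and the spanner stands on its stand as it did before. I'm handing in.

```bash
python3 -c "
from bench import sign_off; print(sign_off())"
```

```text
the job is handed in; nothing more can be done
None
```

I pushed the carriage onto the line, turned the brass ring clockwise to its stop with the spanner, put the spanner back on its stand, and handed the job in at about 22 s. No verdict came back.

**Final checks**
- **Carriage:** the last wrist picture put the red edge about 0.1 mm from the line. Measured with the spanner in place, the gap briefly read about 1 mm, which is still inside the limit.
- **Pins:** the disc sat 3.9 mm above the collar's rim, which means the pins were fully in the holes.
- **Ring:** the holes turned by about 0.88 rad. I could not read the ring's starting angle, so I judged the stop by the turning moment, which rose from about 0.03 to 1.27 N m.
- **Spanner:** it is released, with its disc resting at stand height and its centre about 1 mm from where the stand's middle was measured. Handle and disc centres coincide, so it is upright. A slope fitted to the handle top read 0.13, but the same fit before I touched the spanner read 0.31, so I took it as noise.
- **Bystanders:** the last top picture shows the bottle, jar, slide box and screwdriver where they were. The arm hid part of the beaker and petri dish and all of the objective. I saw no contact with them, but I did not measure their positions again.

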